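Load a doming punch and hold its bayonet collar home

ROBOT

A 6-joint arm with a two-finger parallel gripper is mounted at the origin on a cart in front of the work surface, level with it; the furniture and walls round the work are solid. World frame = base frame: x ahead of the robot, y to its left, z up, the work surface at z = 0. Lengths are in m, angles in rad, forces in N, time in s.
With the tool pointing down it reaches from about 0.35 to 0.775 m from the base axis. Payload 7.3 kg.
Tool frame: the origin (TCP) lies midway between the tips of the shut fingers; the grasp point (between the pads) lies 19 mm behind it (ctrl.hold_point_z is the distance from the TCP to the grasp point, in m); z points along the fingers, y is the direction in which the jaws open and shut (so a half turn about z gives the same grasp; the last joint's range is limited). The gripper opens to 92 mm and grips with 3 to 60 N. Pads are 19 mm wide; open, the fingers measure 130 mm over their backs; the gripper's body (75 mm by 190 mm) begins 47 mm behind the grasp point.
Start: joints at [-1.438, 0.342, 1.524, -0, 1.275, -0.146], TCP at [0.145, -0.505, 0.227] pointing down, gripper open.
Joint ranges: [-2.53, 2.53], [-0.77, 2.02], [0.04, 2.7], [-1, 4.14], [0.28, 2.66], [-3.11, 3.11]. Speed limits (rad/s): [2.57, 2.57, 3.14, 3.14, 3.14, 3.14].

INTERFACE

Orientations are given as a unit quaternion [w, x, y, z].
In Python, from cell import ctrl gives the robot as it stands.
- The arm moves only by the tool jog_arm, never from a script. Its argument "series" is a list of rows, each an object with "delta_pos": the shift along the world's x, y, z in mm, a list of three; "twist": the turn, a rotation vector about the world's x, y, z in degrees, a list of three; "gripper": the closure in counts, from 0 (fully open) to 255 (shut). In form: [{"delta_pos": [x, y, z], "twist": [rx, ry, rz], "gripper": gripper}, ...]. A call has 1 to 5 rows; each row shifts and turns the commanded pose from where the row before left it; what a row does not reach is not made up. A row lasts 1/12 s, in which the tool goes at most 41.7 mm and 7.16 degrees, less where a joint would pass 70% of its speed; a pose out of reach is approached as far as the arm can. A call is refused whole if a number of a shift passes 41.7 or a number of a turn 7.16, either way. A call with a gripper value outside its range is refused whole. The fingers move at their own pace and stop on an object; "squeeze" is the grip in N (left out, the last holds). Time passes only in rows, so rows that do not move let the fingers close. It gives the time, the measured TCP pose, the force and the opening at its end, in the units of the state.
- ctrl.state(): the state, without advancing time (a new reading comes with each control period).
- ctrl.camera(name): name is "scene" or "side" or "wrist"; returns the picture (480x640x3 uint8, red, green, blue); there is no depth.
- ctrl.calibration(name): a dict with "camera_matrix" (3x3 intrinsics, pixels), "rvec" (rotation vector, rad) and "tvec" (3), from world to camera coordinates, as OpenCV has them. Camera axes: x right, y down, z forward; pixel columns grow to the right and rows downward; lengths in m; the calibration is good to about 2 mm. A picture is of the moment at which its call begins: read the wrist's pose just before it. calibration takes no time and is no camera call; for the wrist camera it gives the pose at the moment of the call.
- ctrl.job_done(): hands the job in, once; it reports no verdict.
Trained networks look in the newest picture that a camera, given by its name, has taken for a name from the list of things; names that differ only in an ending like _2 or _b are one class to them, and where a whole thing is asked for, a point or a joint stands for the part that bears it (a point fixed in the world has none). Each returns a list of dicts, best first, with "p" (0 to 1); they miss things now and then, are a little off and sometimes report something else, mostly with a low value. They report only what shows in the picture. A call takes as long as a camera call. They do not tell look-alikes from the thing itself.
- ctrl.spot_in(name, camera): "location" ([x, y, z] in m, in world coordinates, good to about 4 mm: the middle of the surface that is visible of it).
- ctrl.tip_of(name, camera): "location" ([x, y, z] in m, in world coordinates, good to about 4 mm: a listed point, or the origin of a listed thing).
The state is a dict: "time": time; "joints": joint angles; "qd": joint speeds; "tau": joint torques, N m; "position": TCP position; "eef_rot": TCP orientation; "force": force on the tool from outside, world axes, zero at the start; "wrist_torque": the same for the moment, N m; "opening": opening from 0.0 (shut) to 1.0 (fully open).
Only numpy, scipy, OpenCV 4.12 (cv2) and the standard library are available. Lean on these libraries where they do the work, as an engineer would, in place of code of your own. Each camera call takes 0.05 s, during which the arm holds its last target.

TASK

Take the brass punch out of the wooden rack and drop it, domed end up, into the bore of the bayonet punch holder, all the way to the bottom. Then turn the holder's knurled collar while pressing it down (clockwise seen from above is the short way) until its hidden keyways drop over the pins, push it on against its spring until it is fully home, and finish while still holding it pushed home, without letting go. Leave the other two punches, the tin and the bottle where they are.

Things in the scene. Friction and masses are not known exactly. Their poses are not given: they have to be found in the camera images.
- punch_brass: brass-coloured doming punch, a straight round rod 10 mm in diameter and 72 mm long with a domed top and flat foot, 50 g, standing upright in one of the rack's three holes with 47 mm showing. Origin: centre of its foot; z along the rod to the dome
- punch_steel: bright steel punch of the same shape in the rack, to be left there
- punch_dark: black punch of the same shape in the rack, to be left there
- rack: fixed wooden block 56 (x) x 136 (y) x 32 mm (z) with three holes 13 mm in diameter and 25 mm deep in a row along its y axis, 40 mm apart, the middle one at its centre. Origin: centre of its underside. Any punch may stand in any hole. Beware: the bench's wooden pin and its red clamp overhang the tray beyond about x = 0.57 m between y = 0.05 and -0.2 m, up to about 0.28 m high
- holder: fixed steel punch holder: foot 84 mm in diameter, 8 mm thick; a hollow post 26 mm in diameter rises on the axis to 60 mm. Three pins 5 mm thick stick out of the post (120 degrees apart, tops at 38 mm), hidden in the collar. Bore 14 mm in diameter, floor at 14 mm, so a punch in it ends 86 mm up. Heights are above the underside. Origin: centre of the underside; z up the post's axis
- bore_mouth (a point): centre of the bore's funnel mouth (23 mm wide), on the post's axis, 60 mm above the holder's underside; the bore goes straight down from here for 46 mm
- collar: loose knurled aluminium collar round the post, outer diameter 52 mm, 40 mm high, hole 30 mm (1 to 2 mm of play on the post), 150 g. Origin: centre of its underside; z up. Starts resting on the pins, underside 29 mm above the holder's, top 9 mm above the bore's mouth. Home: underside 20 mm above the holder's, on the shoulder. Let go there, it springs up 6 mm
- spring_ring (a joint): dark sprung ring 56 mm in diameter round the post under the collar, top 26 mm above the holder's underside at rest; value is how far it is pressed down in m: 0 at rest, 0.006 with the collar home. It pushes up with 3.5 N at rest and 7.7 N at home
- tin_wax: low round tin, 50 mm in diameter, 30 mm high, a bystander. Origin: centre of its underside
- bottle_flux: small cream bottle with a red cap, 36 mm in diameter, 75 mm high, a bystander. Origin: centre of its underside
- collar_grip (a point): point on the collar's axis, 28 mm above its underside, at the middle of the knurled band. Three keyways 10 mm wide, 120 degrees apart, are hidden inside: 25 to 75 degrees of clockwise turn from the start brings them over the pins (within about 7 degrees will do); then it goes down 3 mm freely and 6 mm more against the spring, 9 mm in all
Not all that is in view belongs to the job. Leave any pink look-alike of the collar alone.

How it is judged:
On the way, in this order (a step that is already met when the one before it is completed fails the run):
1. the brass punch stands in the holder's bore, down to its floor (horizontal distance between punch_brass and holder below 0.007 m and z of punch_brass in the frame of holder below 0.018 m and angle between punch_brass's own z axis and vertical below 0.2 rad and contact force between punch_brass and the fingers below 0.1 N), for 0.2 s.
2. the collar has dropped over the pins and is pushed home (z of collar in the frame of holder below 0.022 m and horizontal distance between collar and holder below 0.005 m and value of joint spring_ring above 0.004 m), for 0.2 s.
At the end, for the whole second after the job is handed in: fingers still hold the collar (over 3 N) pushed home: underside within 2 mm of its seat, within 5 mm of the axis, tilt under 0.1 rad, sprung ring pressed over 4 mm; brass punch in the bore, foot within 4 mm of the floor and 7 mm of the axis, tilt under 0.2 rad (all of step 2 and angle between collar's own z axis and vertical below 0.1 rad and contact force between collar and the fingers above 3 N and horizontal distance between punch_brass and holder below 0.007 m and z of punch_brass in the frame of holder below 0.018 m and angle between punch_brass's own z axis and vertical below 0.2 rad); the arm keeps its last pose, push and grip.
It fails at once if one of the other punches is moved more than 15 mm (distance of any of punch_steel, punch_dark from where it was at the start of the episode above 0.015 m).
It fails at once if the tin or the bottle is moved more than 20 mm (distance of any of tin_wax, bottle_flux from where it was at the start of the episode above 0.02 m).
It also fails if it takes over 56 s, if anything falls off the work surface, if the arm or the gripper's body presses on something with over 40 N, if the wrist force passes 120 N, or if a joint passes its speed limit or range.

## Working session

There is one attempt and no reset: what is moved stays moved. The work goes in short steps, Python scripts to look and compute and a tool call to move; the robot and the scene stay as the last step left them, time stands still between calls to the robot, and variables do not carry over. Pictures are saved under pics/ and viewed, and the job is handed in when it is done.

Besides the shell and the picture viewer there is one more tool, called after ">>>" by a JSON object that holds its "fn" and its "kwargs". jog_arm: Moves the arm, as the interface text tells. Its arguments: {"type":"object","properties":{"series":{"type":"array","items":{"type":"object","properties":{"delta_pos":{"type":"array","items":{"type":"number"}},"twist":{"type":"array","items":{"type":"number"}},"gripper":{"type":"number"}}}},"squeeze":{"type":"number"}},"required":["series"]}

```bash
mkdir -p pics; ls; python3 - <<'E'
from cell import ctrl
import cv2
s=ctrl.state()
print(s)
for c in ["scene","side"]:
    im=ctrl.camera(c); cv2.imwrite(f"pics/{c}0.png",im[:,:,::-1])
    for n in ["punch_brass","punch_steel","punch_dark","rack","holder","bore_mouth","collar","collar_grip","tin_wax","bottle_flux"]:
        print(c,n,[(r['p'],[round(float(v),4) for v in r['location']]) for r in ctrl.tip_of(n,c)][:3])
print(ctrl.state()['time'])
E
```

```text
pics
{'time': 0.0, 'joints': array([-1.43797457e+00,  3.42700838e-01,  1.52504647e+00, -2.37208465e-05,
        1.27535656e+00, -1.45997004e-01]), 'qd': array([ 6.95214413e-05,  5.77164221e-04, -5.29324777e-04,  3.50035715e-04,
       -7.52533743e-04, -2.22302975e-04]), 'tau': array([ 2.26861830e-04, -4.31240916e+01, -2.44219261e+01,  7.17903790e-02,
        5.59670012e-02, -1.20004215e-04]), 'position': array([ 0.14445173, -0.50431059,  0.22604603]), 'eef_rot': array([-7.55665822e-04,  9.90297476e-01,  1.38961639e-01, -6.36608129e-06]), 'force': array([0.37670019, 0.16840487, 0.01238494]), 'wrist_torque': array([-0.01037026,  0.07023014,  0.04246078]), 'opening': 1.0021752958569679}
scene punch_brass []
scene punch_steel []
scene punch_dark []
scene rack [(0.87, [0.4707, 0.0943, -0.0024])]
scene holder [(0.57, [0.4702, -0.1202, -0.0008])]
scene bore_mouth []
scene collar [(0.86, [0.5658, 0.0855, 0.0025]), (0.85, [0.4709, -0.1195, 0.0305])]
scene collar_grip [(0.62, [0.4657, -0.1184, 0.0571]), (0.58, [0.5676, 0.0825, 0.0247])]
scene tin_wax [(0.84, [0.5981, -0.2046, 0.0015])]
scene bottle_flux [(0.96, [0.5986, 0.207, -0.0036])]
side punch_brass []
side punch_steel []
side punch_dark [(0.58, [0.4659, 0.055, 0.005])]
side rack [(0.64, [0.4742, 0.094, 0.0033]), (0.62, [0.4722, -0.118, 0.0301])]
side holder [(0.9, [0.4694, -0.1095, 0.0036]), (0.52, [0.5915, 0.2061, 0.0003]), (0.41, [0.4681, -0.114, 0.0577])]
side bore_mouth [(0.88, [0.4713, -0.1156, 0.0649])]
side collar [(0.73, [0.5694, 0.0788, -0.0046]), (0.56, [0.4681, -0.1156, 0.0306])]
side collar_grip [(0.8, [0.5702, 0.0858, 0.0235]), (0.62, [0.4682, -0.1123, 0.0556])]
side tin_wax [(0.79, [0.5962, -0.2092, -0.003])]
side bottle_flux [(0.97, [0.5962, 0.2045, -0.0003])]
1.1
```

View pics/scene0.png

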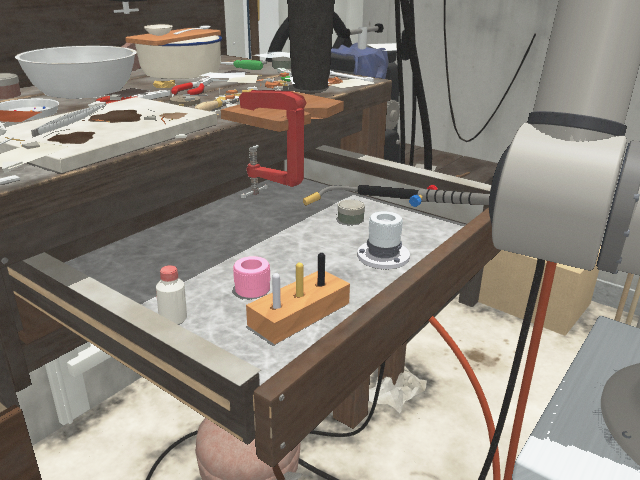

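View pics/side0.png

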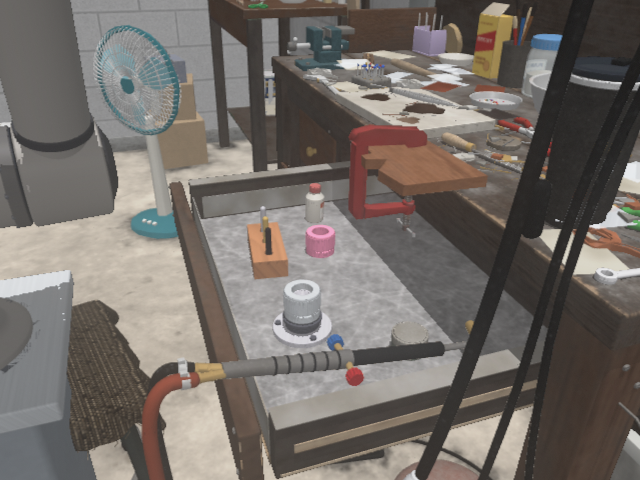

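```bash
cat > h.py <<'E'
import numpy as np, cv2
from cell import ctrl
def P(c):
    k=ctrl.calibration(c); R=cv2.Rodrigues(np.array(k['rvec'],float))[0]; t=np.array(k['tvec'],float).reshape(3,1)
    return np.array(k['camera_matrix'],float),R,t
def ray(c,uv,cal=None):
    K,R,t=cal or P(c); d=R.T@np.linalg.inv(K)@np.array([uv[0],uv[1],1.]); o=(-R.T@t).ravel(); return o,d
def onz(c,uv,z,cal=None):
    o,d=ray(c,uv,cal); return o+d*(z-o[2])/d[2]
def proj(c,X,cal=None):
    K,R,t=cal or P(c); q=K@(R@np.array(X,float).reshape(3,1)+t); return (q[:2]/q[2]).ravel()
def tri(a,b):
    o1,d1=ray("scene",a);o2,d2=ray("side",b)
    A=np.stack([d1,-d2],1); s=np.linalg.lstsq(A,o2-o1,rcond=None)[0]
    p,q=o1+d1*s[0],o2+d2*s[1]; return (p+q)/2,np.linalg.norm(p-q)
E
python3 - <<'E'
from h import *
np.set_printoptions(precision=4,suppress=True)
for n,a,b in [("torchtip",(305,198),(472,325)),("red",(432,188),(355,376)),("blue",(415,200),(335,342)),("clampbottom",(252,195),(412,235))]: print(n,tri(a,b))
for n,uv in [("steel",(276,273)),("brass",(299,263)),("dark",(321,253))]: print(n,onz("scene",uv,0.078))
for n,uv in [("steel",(262,207)),("dark",(268,229))]: print(n,onz("side",uv,0.078))
print("wrist"); print(ctrl.calibration("wrist")); 
K,R,t=P("wrist"); print((-R.T@t).ravel(), R)
im=cv2.imread("pics/scene0.png")[190:350,220:430]; cv2.imwrite("pics/sz.png",cv2.resize(im,None,fx=3.6,fy=3.6,interpolation=2))
im=cv2.imread("pics/side0.png")[180:360,220:430]; cv2.imwrite("pics/dz.png",cv2.resize(im,None,fx=3.3,fy=3.3,interpolation=2))
E
```

```text
torchtip (array([ 0.6978, -0.2002,  0.014 ]), np.float64(0.0044671684772895))
red (array([ 0.479 , -0.2908,  0.0621]), np.float64(0.0024030081258171604))
blue (array([ 0.4786, -0.2269,  0.0601]), np.float64(0.0011581196854898526))
clampbottom (array([ 0.6806, -0.0376,  0.0771]), np.float64(0.0025301641527176325))
steel [0.4799 0.1319 0.078 ]
brass [0.4737 0.094  0.078 ]
dark [0.4681 0.0542 0.078 ]
steel [0.4768 0.1325 0.078 ]
dark [0.4663 0.05   0.078 ]
wrist
{'camera_matrix': array([[397.476 ,   0.    , 321.6414],
       [  0.    , 397.476 , 235.8232],
       [  0.    ,   0.    ,   1.    ]]), 'rvec': array([-2.3262,  1.755 ,  0.2386]), 'tvec': array([-0.5252, -0.0329,  0.3901])}
[ 0.2145 -0.4844  0.3853] [[ 0.2747 -0.9615  0.0014]
 [-0.9262 -0.2643  0.2688]
 [-0.2581 -0.0752 -0.9632]]
```

View pics/sz.png

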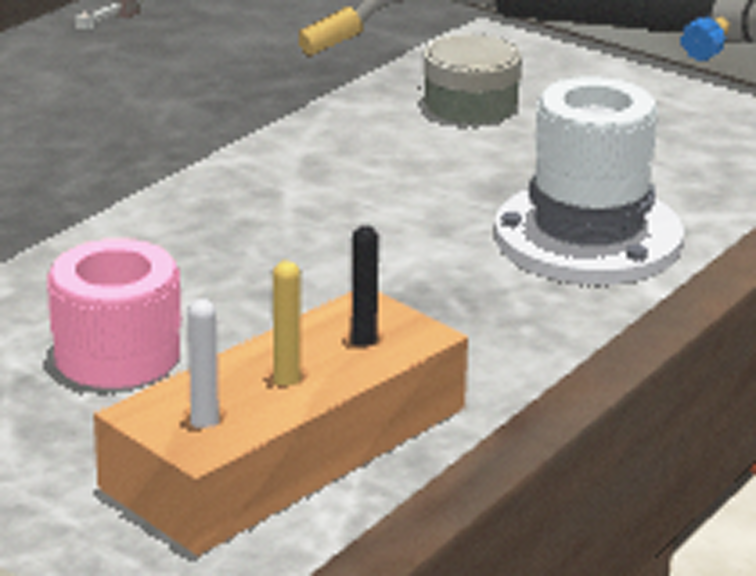

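View pics/dz.png

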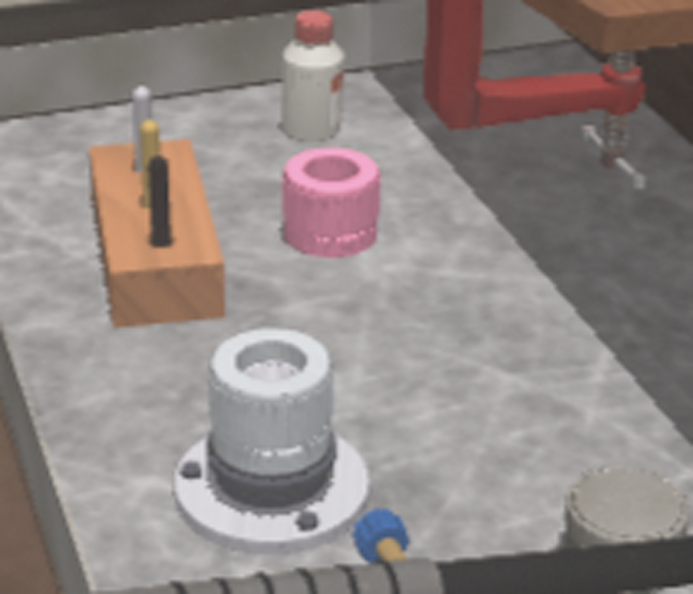

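>>> {"fn": "jog_arm", "kwargs": {"series": [{"delta_pos": [28,28,0],"twist": [0,0,6.7],"gripper": 100},{"delta_pos": [28,28,0],"twist": [0,0,6.7],"gripper": 100},{"delta_pos": [28,28,0],"twist": [0,0,6.7],"gripper": 100},{"delta_pos": [28,28,0],"twist": [0,0,6.7],"gripper": 100},{"delta_pos": [28,28,0],"twist": [0,0,6.7],"gripper": 100}]}}

```text
time: 1.52
position: [0.2854, -0.3633, 0.2269]
eef_rot: [0.0, 0.907, 0.421, 0.0]
force: [0.6, -0.1, -0.6]
opening: 0.684
```

>>> {"fn": "jog_arm", "kwargs": {"series": [{"delta_pos": [20,35,0],"twist": [0,0,6.7],"gripper": 100},{"delta_pos": [20,35,0],"twist": [0,0,6.7],"gripper": 100},{"delta_pos": [20,35,0],"twist": [0,0,6.7],"gripper": 100},{"delta_pos": [20,35,0],"twist": [0,0,6.7],"gripper": 100},{"delta_pos": [20,35,0],"twist": [0,0,6.7],"gripper": 100}]}}

```text
time: 1.93
position: [0.3851, -0.188, 0.227]
eef_rot: [0.0, 0.747, 0.665, 0.0]
force: [0.4, -0.8, -0.2]
opening: 0.61
```

```bash
cat > look.py <<'E'
import sys
from h import *
np.set_printoptions(precision=4,suppress=True)
def look(tag,names,cam="wrist"):
    s=ctrl.state(); cal=P(cam); im=ctrl.camera(cam); cv2.imwrite(f"pics/{tag}.png",im[:,:,::-1])
    np.savez(f"pics/{tag}.npz",K=cal[0],R=cal[1],t=cal[2])
    print(s['position'],s['force'],s['opening'],s['time'])
    for n in names: print(n,[(r['p'],np.round(r['location'],4)) for r in ctrl.tip_of(n,cam)][:3])
if __name__=="__main__": look(sys.argv[1],sys.argv[3:],sys.argv[2])
E
python3 look.py w1 wrist holder bore_mouth collar collar_grip punch_brass
```

```text
[ 0.3851 -0.188   0.227 ] [ 0.3787 -0.819  -0.2077] 0.6098925742556549 1.9333
holder [(0.88, array([ 0.4706, -0.115 , -0.0029]))]
bore_mouth [(0.67, array([ 0.4715, -0.1178,  0.0599]))]
collar [(0.64, array([ 0.4716, -0.1165,  0.0259]))]
collar_grip [(0.69, array([ 0.4743, -0.1184,  0.0573]))]
punch_brass []
```

View pics/w1.png

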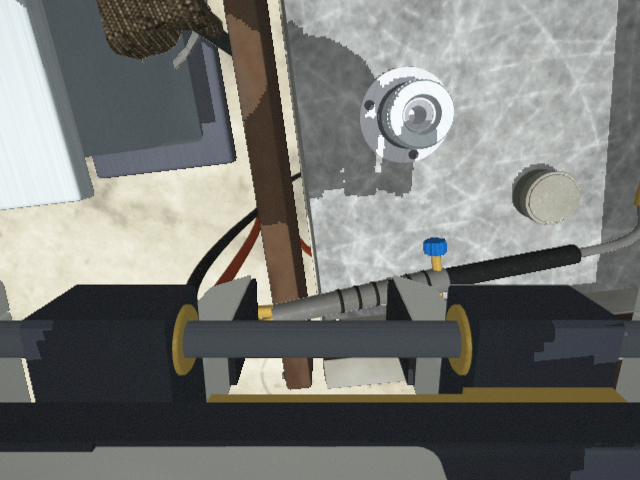

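```bash
python3 - <<'E'
from h import *
d=np.load("pics/w1.npz"); cal=(d['K'],d['R'],d['t'])
print(onz("wrist",(407.5,115),0.008,cal), onz("wrist",(418.5,113),0.060,cal))
im=cv2.imread("pics/w1.png")[50:180,340:470]; cv2.imwrite("pics/w1z.png",cv2.resize(im,None,fx=4,fy=4,interpolation=2))
E
```

```text
[ 0.47294984 -0.11684505  0.008     ] [ 0.47068751 -0.11616187  0.06      ]
```

View pics/w1z.png

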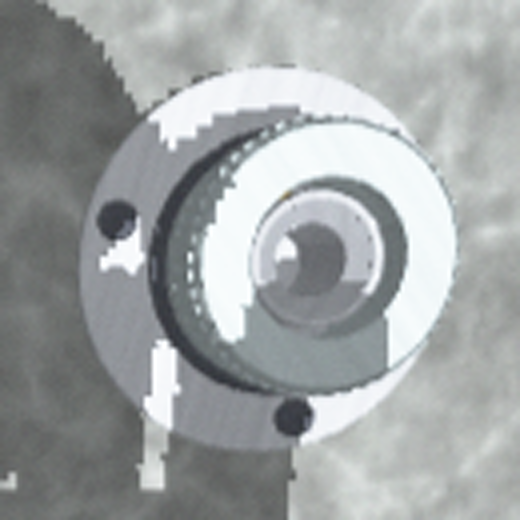

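>>> {"fn": "jog_arm", "kwargs": {"series": [{"delta_pos": [12,35,0],"twist": [0,0,6.6],"gripper": 150},{"delta_pos": [12,35,0],"twist": [0,0,0],"gripper": 150},{"delta_pos": [12,35,0],"twist": [0,0,0],"gripper": 150},{"delta_pos": [10,35,0],"twist": [0,0,0],"gripper": 150},{"delta_pos": [10,30,0],"twist": [0,0,0],"gripper": 150}]}}

```text
time: 2.65
position: [0.4407, -0.0197, 0.2268]
eef_rot: [0.0, 0.711, 0.703, 0.0]
force: [0.6, -0.8, -0.4]
opening: 0.415
```

```bash
python3 look.py w2 wrist punch_brass punch_steel punch_dark rack
```

```text
[ 0.4407 -0.0197  0.2268] [ 0.5639 -0.8408 -0.3636] 0.4149088692327761 2.65
punch_brass [(0.77, array([ 0.4716,  0.096 , -0.0019]))]
punch_steel [(0.81, array([0.4773, 0.1352, 0.0123]))]
punch_dark [(0.77, array([0.4629, 0.0573, 0.0116]))]
rack [(0.98, array([0.4708, 0.0934, 0.0022]))]
```

View pics/w2.png

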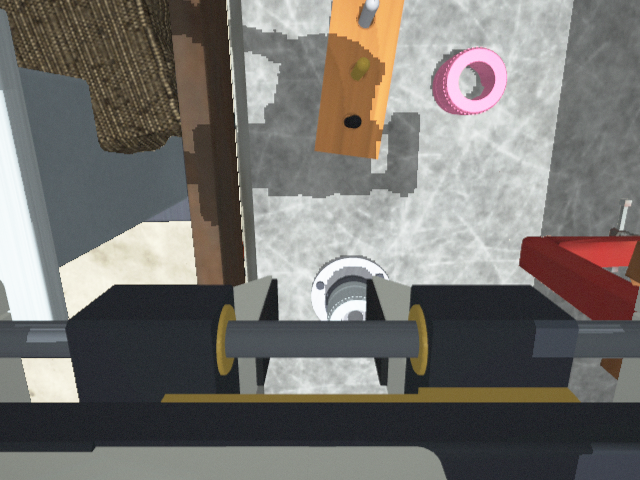

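```bash
python3 - <<'E'
from h import *
im=cv2.imread("pics/w2.png")[0:165,300:420]; cv2.imwrite("pics/w2z.png",cv2.resize(im,None,fx=4,fy=4,interpolation=2))
d=np.load("pics/w2.npz"); cal=(d['K'],d['R'],d['t'])
for u in [(362,65),(353,122)]: print(onz("wrist",u,0.077,cal))
d=np.load("pics/w1.npz"); cal=(d['K'],d['R'],d['t'])
print(onz("wrist",(419.5,114.2),0.06,cal))
print(tri((282,238),(380,185)))
E
```

```text
[0.4716811  0.09381657 0.077     ]
[0.4655713  0.05448771 0.077     ]
[ 0.47141964 -0.11715339  0.06      ]
(array([0.6088765 , 0.01781299, 0.0979003 ]), np.float64(0.11697961055091363))
```

View pics/w2z.png

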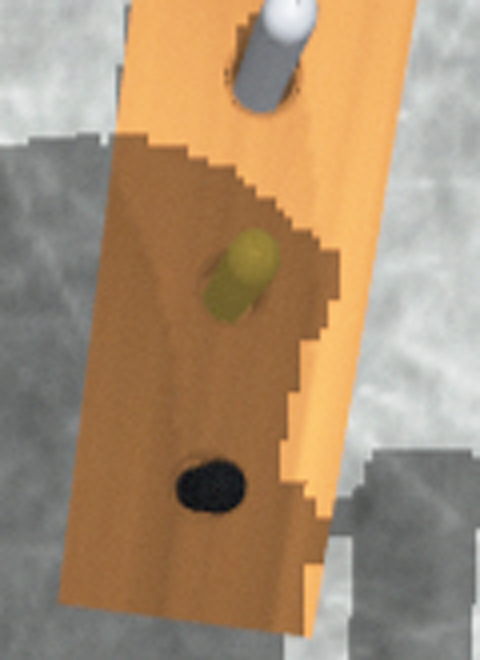

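>>> {"fn": "jog_arm", "kwargs": {"series": [{"delta_pos": [8,30,0],"twist": [0,0,0],"gripper": 150},{"delta_pos": [8,28,-10],"twist": [0,0,0],"gripper": 150},{"delta_pos": [8,28,-20],"twist": [0,0,0],"gripper": 150},{"delta_pos": [7.5,28,-30],"twist": [0,0,0],"gripper": 150},{"delta_pos": [0,0,-30],"twist": [0,0,0],"gripper": 150}]}}

```text
time: 3.32
position: [0.4739, 0.0956, 0.1364]
eef_rot: [0.001, 0.71, 0.704, 0.002]
force: [0.6, -0.8, -1.2]
opening: 0.407
```

```bash
python3 look.py w3 wrist punch_brass
```

```text
[0.4739 0.0956 0.1364] [ 0.6045 -0.7658 -1.2122] 0.40722727228985084 3.3167
punch_brass [(0.65, array([ 0.4732,  0.0935, -0.0005]))]
```

View pics/w3.png

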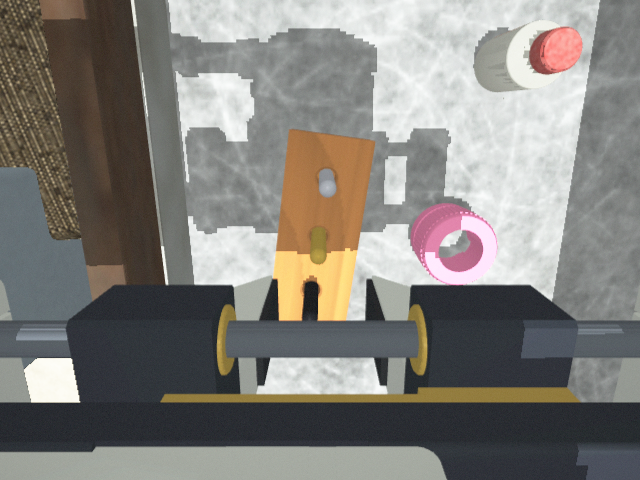

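```bash
python3 - <<'E'
from h import *
d=np.load("pics/w3.npz"); cal=(d['K'],d['R'],d['t'])
print(onz("wrist",(318.5,257),0.075,cal),onz("wrist",(327.5,188),0.075,cal), ctrl.state()['position'])
E
```

```text
[0.47275957 0.09401774 0.075     ] [0.47821848 0.13442184 0.075     ] [0.46926114 0.09292438 0.13295581]
```

>>> {"fn": "jog_arm", "kwargs": {"series": [{"delta_pos": [0,0,0],"twist": [0,0,0],"gripper": 150},{"delta_pos": [0,0,-20],"twist": [0,0,0],"gripper": 150},{"delta_pos": [0,0,-20],"twist": [0,0,0],"gripper": 150}]}}

```text
time: 3.67
position: [0.4746, 0.0925, 0.0994]
eef_rot: [0.002, 0.711, 0.703, 0.002]
force: [-0.2, -0.1, 0.6]
opening: 0.413
```

>>> {"fn": "jog_arm", "kwargs": {"series": [{"delta_pos": [0,0,0],"twist": [0,0,0],"gripper": 150},{"delta_pos": [0,0,0],"twist": [0,0,0],"gripper": 150}]}}

```text
time: 3.83
position: [0.4727, 0.0929, 0.0982]
eef_rot: [0.0, 0.711, 0.704, 0.0]
force: [0.4, -0.3, 0.2]
opening: 0.411
```

>>> {"fn": "jog_arm", "kwargs": {"series": [{"delta_pos": [0,1,-16],"twist": [0,0,0],"gripper": 150},{"delta_pos": [0,0,-17],"twist": [0,0,0],"gripper": 150},{"delta_pos": [0,0,-16],"twist": [0,0,0],"gripper": 150},{"delta_pos": [0,0,0],"twist": [0,0,0],"gripper": 150},{"delta_pos": [0,0,0],"twist": [0,0,0],"gripper": 255}], "squeeze": 15}}

```text
time: 4.25
position: [0.4729, 0.0947, 0.0492]
eef_rot: [0.001, 0.71, 0.704, 0.001]
force: [-0.4, 0.5, 0.1]
opening: 0.377
```

>>> {"fn": "jog_arm", "kwargs": {"series": [{"delta_pos": [0,0,0],"twist": [0,0,0],"gripper": 255},{"delta_pos": [0,0,0],"twist": [0,0,0],"gripper": 255},{"delta_pos": [0,0,0],"twist": [0,0,0],"gripper": 255},{"delta_pos": [0,0,0],"twist": [0,0,0],"gripper": 255}]}}

```text
time: 4.58
position: [0.4725, 0.0952, 0.0486]
eef_rot: [0.001, 0.71, 0.704, 0.001]
force: [-0.2, -0.8, 2.9]
opening: 0.104
```

>>> {"fn": "jog_arm", "kwargs": {"series": [{"delta_pos": [0,0,10],"twist": [0,0,0],"gripper": 255},{"delta_pos": [0,0,20],"twist": [0,0,0],"gripper": 255},{"delta_pos": [0,0,25],"twist": [0,0,0],"gripper": 255},{"delta_pos": [0,0,25],"twist": [0,0,0],"gripper": 255},{"delta_pos": [0,0,20],"twist": [0,0,0],"gripper": 255}]}}

```text
time: 5.0
position: [0.4722, 0.0953, 0.1497]
eef_rot: [0.0, 0.71, 0.705, 0.001]
force: [0.4, -0.7, -0.8]
opening: 0.106
```

```bash
python3 look.py s4 scene; python3 look.py d4 side;  python3 - <<'E'
import cv2
a=cv2.imread("pics/s4.png")[120:360,200:500]; b=cv2.imread("pics/d4.png")[120:360,200:500]
cv2.imwrite("pics/m4.png",cv2.resize(cv2.hconcat([a,b]),None,fx=1.3,fy=1.3))
E
```

```text
[0.4722 0.0953 0.1497] [ 0.3915 -0.6741 -0.8006] 0.10560609580886067 5.0
[0.4742 0.0954 0.1532] [1.2128 0.3742 2.3602] 0.10110098516084293 5.05
```

View pics/m4.png

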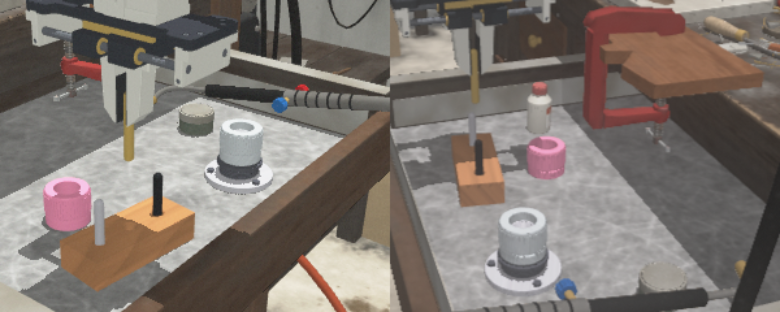

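>>> {"fn": "jog_arm", "kwargs": {"series": [{"delta_pos": [0,-20,0],"twist": [0,0,-6.2],"gripper": 255},{"delta_pos": [0,-30,0],"twist": [0,0,-6.2],"gripper": 255},{"delta_pos": [0,-30,0],"twist": [0,0,-6.2],"gripper": 255},{"delta_pos": [0,-30,0],"twist": [0,0,-6.2],"gripper": 255},{"delta_pos": [0,-30,0],"twist": [0,0,-6.2],"gripper": 255}]}}

```text
time: 5.52
position: [0.4702, -0.0452, 0.1465]
eef_rot: [-0.001, 0.873, 0.487, -0.001]
force: [1.5, -0.5, -0.2]
opening: 0.107
```

>>> {"fn": "jog_arm", "kwargs": {"series": [{"delta_pos": [0,-30,0],"twist": [0,0,-6.2],"gripper": 255},{"delta_pos": [0,-25,0],"twist": [0,0,-6.2],"gripper": 255},{"delta_pos": [-1,-17,0],"twist": [0,0,-6.2],"gripper": 255},{"delta_pos": [0,0,0],"twist": [0,0,0],"gripper": 255},{"delta_pos": [0,0,0],"twist": [0,0,0],"gripper": 255}]}}

```text
time: 5.93
position: [0.4704, -0.1171, 0.1468]
eef_rot: [-0.001, 0.94, 0.342, -0.001]
force: [-0.9, -0.1, -0.3]
opening: 0.098
```

```bash
python3 look.py s5 scene punch_brass bore_mouth; python3 look.py d5 side punch_brass bore_mouth; python3 look.py w5 wrist punch_brass bore_mouth; python3 - <<'E'
import cv2
a=cv2.imread("pics/s5.png")[90:290,290:490]; b=cv2.imread("pics/d5.png")[190:390,200:400]
cv2.imwrite("pics/m5.png",cv2.resize(cv2.hconcat([a,b]),None,fx=2,fy=2,interpolation=2))
E
```

```text
[ 0.4704 -0.1171  0.1468] [-0.8576 -0.0919 -0.3094] 0.09801848545719456 5.9333
punch_brass [(0.49, array([ 0.4702, -0.1178,  0.1067]))]
bore_mouth []
[ 0.4707 -0.1157  0.1473] [ 0.085  -0.5568 -1.0995] 0.10190565497629842 6.0833
punch_brass [(0.63, array([ 0.47  , -0.1133,  0.1072]))]
bore_mouth [(0.72, array([ 0.4736, -0.1159,  0.0644]))]
[ 0.471  -0.1158  0.1477] [-0.8274 -0.2024 -1.0211] 0.10312853760233068 6.2333
punch_brass [(0.65, array([ 0.4691, -0.1139,  0.0949]))]
bore_mouth [(0.87, array([ 0.4702, -0.1165,  0.0609]))]
```

View pics/m5.png

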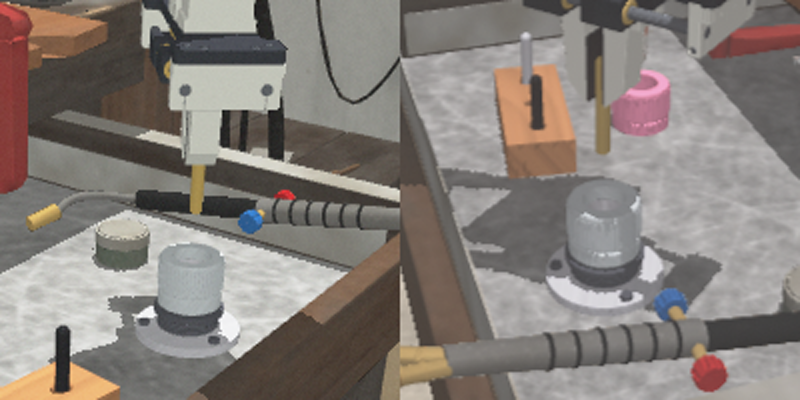

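View pics/w5.png

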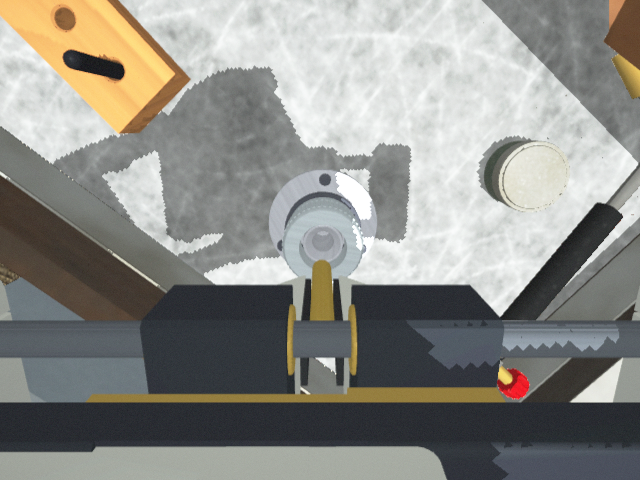

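```bash
python3 - <<'E'
from h import *
p,e=tri((388.5,195.5),(301.5,265)); print("foot",p,e)
d=np.load("pics/w5.npz"); cal=(d['K'],d['R'],d['t'])
print("foot wrist",onz("wrist",(321.5,266),p[2],cal)); print("mouth",onz("wrist",(322.5,240),0.06,cal))
print("collar top scene/side", onz("scene",(290+191/2,90+256/2),0.069), onz("side",(200+203/2-0,190+200/2),0.069))
for c in("scene","side"):
  im=cv2.imread("pics/%s5.png"%c[0].replace('s','s') if c=="scene" else "pics/d5.png")
  print(c,proj(c,(0.4715,-0.117,0.06)),proj(c,(0.471,-0.1165,p[2])))
im=cv2.imread("pics/w5.png")[150:300,250:400]; cv2.imwrite("pics/w5z.png",cv2.resize(im,None,fx=4,fy=4,interpolation=2))
E
```

```text
foot [ 0.46966826 -0.11737902  0.10662744] 0.0016394489658439104
foot wrist [ 0.47140209 -0.11560143  0.10662744]
mouth [ 0.47250229 -0.11558387  0.06      ]
collar top scene/side [ 0.46995743 -0.11455312  0.069     ] [ 0.46909947 -0.120197    0.069     ]
scene [385.12782727 222.45688724] [387.07804478 195.0845498 ]
side [302.50667019 293.85441308] [301.8311999  264.95441635]
```

View pics/w5z.png

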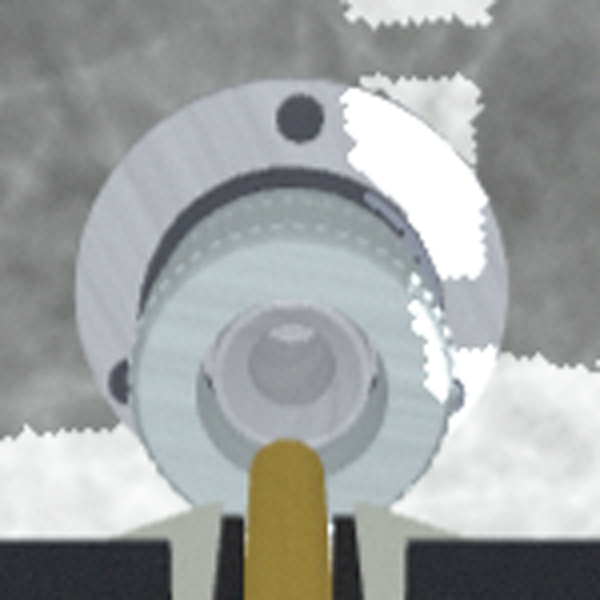

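```bash
python3 - <<'E'
from h import *
d=np.load("pics/w5.npz"); cal=(d['K'],d['R'],d['t'])
print("foot wrist",onz("wrist",(322.3,268.5),.1066,cal)); print("mouth",onz("wrist",(323.5,243.5),0.06,cal),onz("wrist",(322.5,241),0.048,cal))
# flange centre
print(onz("wrist",(250+(75+508)/8,150+(80+ 512)/8),0.008,cal))
E
```

```text
foot wrist [ 0.47058555 -0.11684634  0.1066    ]
mouth [ 0.47111505 -0.11759795  0.06      ] [ 0.46931754 -0.1183208   0.048     ]
[ 0.47107491 -0.11740178  0.008     ]
```

>>> {"fn": "jog_arm", "kwargs": {"series": [{"delta_pos": [0.5,-0.7,-15],"twist": [0,0,0],"gripper": 255},{"delta_pos": [0,0,-15],"twist": [0,0,0],"gripper": 255},{"delta_pos": [0,0,-10],"twist": [0,0,0],"gripper": 255},{"delta_pos": [0,0,-8],"twist": [0,0,0],"gripper": 255},{"delta_pos": [0,0,0],"twist": [0,0,0],"gripper": 255}]}}

```text
time: 6.8
position: [0.4707, -0.117, 0.0984]
eef_rot: [-0.001, 0.94, 0.342, -0.001]
force: [0.2, 0.3, -0.9]
opening: 0.101
```

>>> {"fn": "jog_arm", "kwargs": {"series": [{"delta_pos": [0,0,-8],"twist": [0,0,0],"gripper": 255},{"delta_pos": [0,0,-8],"twist": [0,0,0],"gripper": 255},{"delta_pos": [0,0,0],"twist": [0,0,0],"gripper": 255}]}}

```text
time: 7.05
position: [0.4709, -0.1172, 0.0826]
eef_rot: [-0.001, 0.94, 0.342, -0.001]
force: [0.1, 0.1, -1.1]
opening: 0.105
```

>>> {"fn": "jog_arm", "kwargs": {"series": [{"delta_pos": [0,0,-7],"twist": [0,0,0],"gripper": 255},{"delta_pos": [0,0,0],"twist": [0,0,0],"gripper": 255},{"delta_pos": [0,0,0],"twist": [0,0,0],"gripper": 150},{"delta_pos": [0,0,0],"twist": [0,0,0],"gripper": 100},{"delta_pos": [0,0,0],"twist": [0,0,0],"gripper": 0}]}}

```text
time: 7.47
position: [0.4717, -0.1176, 0.0771]
eef_rot: [0.0, 0.94, 0.342, 0.0]
force: [0.2, -0.2, 1.0]
opening: 0.27
```

>>> {"fn": "jog_arm", "kwargs": {"series": [{"delta_pos": [0,0,0],"twist": [0,0,0],"gripper": 0},{"delta_pos": [0,0,15],"twist": [0,0,0],"gripper": 0},{"delta_pos": [0,0,15],"twist": [0,0,0],"gripper": 0},{"delta_pos": [0,0,0],"twist": [0,0,0],"gripper": 0}]}}

```text
time: 7.8
position: [0.473, -0.1181, 0.1092]
eef_rot: [0.002, 0.94, 0.342, 0.002]
force: [0.8, -0.3, -0.2]
opening: 0.561
```

```bash
python3 look.py s6 scene punch_brass; python3 look.py d6 side punch_brass collar; python3 look.py w6 wrist collar punch_brass; python3 - <<'E'
import cv2
a=cv2.imread("pics/s6.png")[140:290,310:460]; b=cv2.imread("pics/d6.png")[220:370,220:370];c=cv2.imread("pics/w6.png")[170:320,250:400]
cv2.imwrite("pics/m6.png",cv2.resize(cv2.hconcat([a,b,c]),None,fx=1.77,fy=1.77,interpolation=2))
E
```

```text
[ 0.473  -0.1181  0.1092] [ 0.8236 -0.2749 -0.1799] 0.5611580995729281 7.8
punch_brass [(0.52, array([ 0.4683, -0.1184,  0.0589]))]
[ 0.4718 -0.1176  0.1071] [-0.1124 -0.0894 -1.0369] 0.6479023647158159 7.9
punch_brass []
collar [(0.86, array([ 0.5686,  0.0822, -0.0017])), (0.84, array([ 0.4705, -0.1125,  0.0301])), (0.51, array([0.4722, 0.0953, 0.0032]))]
[ 0.471  -0.1173  0.1061] [ 0.4589 -0.4476  0.1627] 0.7788159555179744 8.05
collar [(0.6, array([ 0.4735, -0.1179,  0.0051])), (0.59, array([ 0.4719, -0.1166,  0.024 ]))]
punch_brass [(0.79, array([ 0.4719, -0.1158,  0.0074]))]
```

View pics/m6.png

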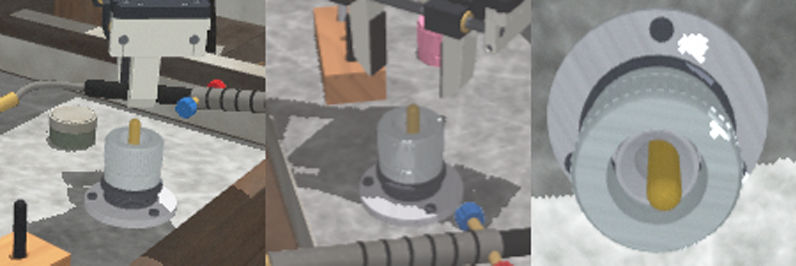

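View pics/w6.png

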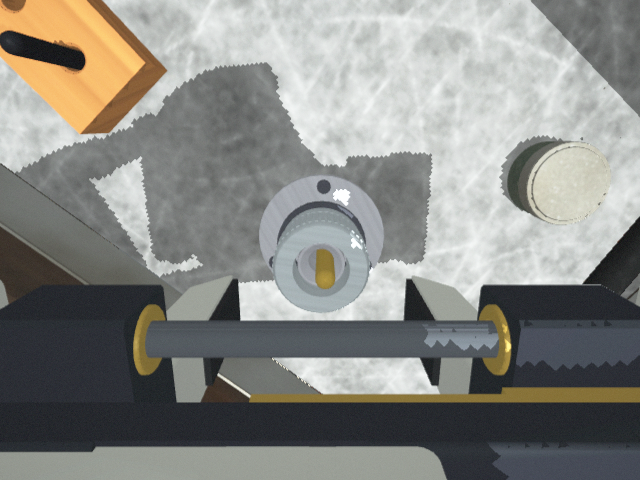

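```bash
python3 - <<'E'
from h import *
print(tri((386.3,207.8),(302.8,278.8)))
d=np.load("pics/w6.npz"); cal=(d['K'],d['R'],d['t'])
# collar top circle
print(onz("wrist",(322.5,263),0.069,cal)); print(ctrl.state()['position'])
for x in [(0.4712,-.1174,.069)]: print(proj("wrist",x,cal))
E
```

```text
(array([ 0.47171525, -0.11766229,  0.08494686]), np.float64(0.00039981197891286307))
[ 0.47410088 -0.11541271  0.069     ]
[ 0.47116987 -0.11733662  0.10616585]
[321.84839814 269.31579231]
```

>>> {"fn": "jog_arm", "kwargs": {"series": [{"delta_pos": [0,0,-15],"twist": [0,0,0],"gripper": 0},{"delta_pos": [0,0,-15],"twist": [0,0,0],"gripper": 0},{"delta_pos": [0,0,-15],"twist": [0,0,0],"gripper": 0},{"delta_pos": [0,0,-12],"twist": [0,0,0],"gripper": 0},{"delta_pos": [0,0,-10],"twist": [0,0,0],"gripper": 0}]}}

```text
time: 8.62
position: [0.471, -0.1173, 0.0385]
eef_rot: [-0.0, 0.94, 0.342, -0.0]
force: [-0.3, -1.0, 0.8]
opening: 0.996
```

>>> {"fn": "jog_arm", "kwargs": {"series": [{"delta_pos": [0,0,0],"twist": [0,0,0],"gripper": 0},{"delta_pos": [0,0,0],"twist": [0,0,0],"gripper": 255},{"delta_pos": [0,0,0],"twist": [0,0,0],"gripper": 255},{"delta_pos": [0,0,0],"twist": [0,0,0],"gripper": 255},{"delta_pos": [0,0,0],"twist": [0,0,0],"gripper": 255}], "squeeze": 30}}

```text
time: 9.03
position: [0.472, -0.1177, 0.0405]
eef_rot: [0.001, 0.94, 0.342, 0.001]
force: [-0.4, -0.7, 1.0]
opening: 0.764
```

>>> {"fn": "jog_arm", "kwargs": {"series": [{"delta_pos": [0,0,0],"twist": [0,0,0],"gripper": 255},{"delta_pos": [0,0,0],"twist": [0,0,0],"gripper": 255},{"delta_pos": [0,0,0],"twist": [0,0,0],"gripper": 255}]}}

```text
time: 9.28
position: [0.4716, -0.1175, 0.0401]
eef_rot: [0.0, 0.94, 0.342, 0.0]
force: [-0.4, -0.3, 1.6]
opening: 0.569
```

>>> {"fn": "jog_arm", "kwargs": {"series": [{"delta_pos": [0,0,0],"twist": [0,0,0],"gripper": 255},{"delta_pos": [0,0,0],"twist": [0,0,0],"gripper": 255},{"delta_pos": [0,0,-1],"twist": [0,0,0],"gripper": 255},{"delta_pos": [0,0,0],"twist": [0,0,0],"gripper": 255}]}}

```text
time: 9.62
position: [0.4717, -0.1175, 0.0398]
eef_rot: [0.0, 0.94, 0.342, 0.0]
force: [-3.3, 1.4, 12.5]
opening: 0.565
```

>>> {"fn": "jog_arm", "kwargs": {"series": [{"delta_pos": [0,0,0],"twist": [0,0,-4],"gripper": 255},{"delta_pos": [0,0,0],"twist": [0,0,-4],"gripper": 255},{"delta_pos": [0,0,0],"twist": [0,0,-4],"gripper": 255},{"delta_pos": [0,0,0],"twist": [0,0,-4],"gripper": 255},{"delta_pos": [0,0,0],"twist": [0,0,-4],"gripper": 255}]}}

```text
time: 10.03
position: [0.472, -0.1179, 0.0398]
eef_rot: [0.001, 0.985, 0.172, 0.001]
force: [-2.1, -0.1, 10.4]
opening: 0.564
```

>>> {"fn": "jog_arm", "kwargs": {"series": [{"delta_pos": [0,0,0],"twist": [0,0,-3],"gripper": 255},{"delta_pos": [0,0,0],"twist": [0,0,-2],"gripper": 255},{"delta_pos": [0,0,0],"twist": [0,0,0],"gripper": 255}]}}

```text
time: 10.28
position: [0.4721, -0.118, 0.0398]
eef_rot: [0.001, 0.992, 0.129, 0.001]
force: [-2.2, 0.5, 9.2]
opening: 0.567
```

>>> {"fn": "jog_arm", "kwargs": {"series": [{"delta_pos": [0,0,0],"twist": [0,0,-3],"gripper": 255},{"delta_pos": [0,0,0],"twist": [0,0,-2],"gripper": 255},{"delta_pos": [0,0,0],"twist": [0,0,0],"gripper": 255}]}}

```text
time: 10.53
position: [0.4722, -0.118, 0.0398]
eef_rot: [0.001, 0.996, 0.086, 0.001]
force: [-0.9, -0.4, 9.7]
opening: 0.567
```

>>> {"fn": "jog_arm", "kwargs": {"series": [{"delta_pos": [0,0,0],"twist": [0,0,-3],"gripper": 255},{"delta_pos": [0,0,0],"twist": [0,0,-2],"gripper": 255},{"delta_pos": [0,0,0],"twist": [0,0,0],"gripper": 255}]}}

```text
time: 10.78
position: [0.4723, -0.1181, 0.0397]
eef_rot: [0.001, 0.999, 0.042, 0.001]
force: [-1.0, -1.4, 8.8]
opening: 0.565
```

>>> {"fn": "jog_arm", "kwargs": {"series": [{"delta_pos": [0,0,0],"twist": [0,0,-3],"gripper": 255},{"delta_pos": [0,0,0],"twist": [0,0,-2],"gripper": 255},{"delta_pos": [0,0,0],"twist": [0,0,0],"gripper": 255}]}}

```text
time: 11.03
position: [0.4721, -0.118, 0.0394]
eef_rot: [0.001, 1.0, -0.001, 0.001]
force: [-1.2, 0.5, 6.9]
opening: 0.565
```

>>> {"fn": "jog_arm", "kwargs": {"series": [{"delta_pos": [0,0,0],"twist": [0,0,-3],"gripper": 255},{"delta_pos": [0,0,0],"twist": [0,0,-2],"gripper": 255},{"delta_pos": [0,0,0],"twist": [0,0,0],"gripper": 255}]}}

```text
time: 11.28
position: [0.4713, -0.1174, 0.0386]
eef_rot: [-0.0, 0.999, -0.044, -0.0]
force: [-0.6, -1.0, -1.6]
opening: 0.567
```

>>> {"fn": "jog_arm", "kwargs": {"series": [{"delta_pos": [0,0,-1],"twist": [0,0,-2],"gripper": 255},{"delta_pos": [0,0,-1],"twist": [0,0,0],"gripper": 255},{"delta_pos": [0,0,0],"twist": [0,0,0],"gripper": 255}]}}

```text
time: 11.53
position: [0.4714, -0.1174, 0.0367]
eef_rot: [-0.0, 0.998, -0.061, -0.0]
force: [-1.3, 0.7, 2.6]
opening: 0.568
```

>>> {"fn": "jog_arm", "kwargs": {"series": [{"delta_pos": [0,0,-1],"twist": [0,0,0],"gripper": 255},{"delta_pos": [0,0,-1],"twist": [0,0,0],"gripper": 255},{"delta_pos": [0,0,-1],"twist": [0,0,0],"gripper": 255},{"delta_pos": [0,0,0],"twist": [0,0,0],"gripper": 255}], "squeeze": 40}}

```text
time: 11.87
position: [0.4715, -0.1175, 0.0338]
eef_rot: [0.0, 0.998, -0.061, -0.0]
force: [-0.7, 0.8, 3.6]
opening: 0.566
```

>>> {"fn": "jog_arm", "kwargs": {"series": [{"delta_pos": [0,0,-1],"twist": [0,0,0],"gripper": 255},{"delta_pos": [0,0,-1],"twist": [0,0,0],"gripper": 255},{"delta_pos": [0,0,0],"twist": [0,0,0],"gripper": 255}]}}

```text
time: 12.12
position: [0.4715, -0.1175, 0.0318]
eef_rot: [0.0, 0.998, -0.061, 0.0]
force: [-2.2, 0.2, 5.9]
opening: 0.562
```

>>> {"fn": "jog_arm", "kwargs": {"series": [{"delta_pos": [0,0,-1],"twist": [0,0,0],"gripper": 255},{"delta_pos": [0,0,0],"twist": [0,0,0],"gripper": 255},{"delta_pos": [0,0,0],"twist": [0,0,0],"gripper": 255}]}}

```text
time: 12.37
position: [0.4715, -0.1175, 0.0311]
eef_rot: [0.0, 0.998, -0.061, 0.0]
force: [-2.1, 0.8, 8.6]
opening: 0.563
```

>>> {"fn": "jog_arm", "kwargs": {"series": [{"delta_pos": [0,0,-0.5],"twist": [0,0,0],"gripper": 255},{"delta_pos": [0,0,0],"twist": [0,0,0],"gripper": 255},{"delta_pos": [0,0,0],"twist": [0,0,0],"gripper": 255}]}}

```text
time: 12.62
position: [0.4715, -0.1175, 0.0311]
eef_rot: [0.0, 0.998, -0.061, 0.0]
force: [-4.1, 1.6, 13.0]
opening: 0.563
```

>>> {"fn": "jog_arm", "kwargs": {"series": [{"delta_pos": [0,0,-0.5],"twist": [0,0,0],"gripper": 255},{"delta_pos": [0,0,0],"twist": [0,0,0],"gripper": 255},{"delta_pos": [0,0,0],"twist": [0,0,0],"gripper": 255},{"delta_pos": [0,0,0],"twist": [0,0,0],"gripper": 255}]}}

```text
time: 12.95
position: [0.4715, -0.1175, 0.031]
eef_rot: [0.0, 0.998, -0.061, 0.0]
force: [-5.8, 1.4, 17.3]
opening: 0.564
```

```bash
python3 look.py s7 scene collar; python3 look.py d7 side collar; python3 - <<'E'
import cv2
a=cv2.imread("pics/s7.png")[140:290,310:460]; b=cv2.imread("pics/d7.png")[220:370,220:370]
cv2.imwrite("pics/m7.png",cv2.resize(cv2.hconcat([a,b]),None,fx=2.6,fy=2.6,interpolation=2))
E
```

```text
[ 0.4715 -0.1175  0.031 ] [-5.8145  1.3577 17.3236] 0.5639776221645244 12.95
collar [(0.95, array([ 0.4684, -0.1198,  0.0198])), (0.75, array([0.5685, 0.0883, 0.0002]))]
[ 0.4715 -0.1175  0.031 ] [-6.0556  1.5194 18.256 ] 0.5676131788256886 13.05
collar [(0.86, array([ 0.47  , -0.1168,  0.0224])), (0.72, array([ 0.5959, -0.2061,  0.0033])), (0.56, array([ 0.5675,  0.0829, -0.0011]))]
```

View pics/m7.png

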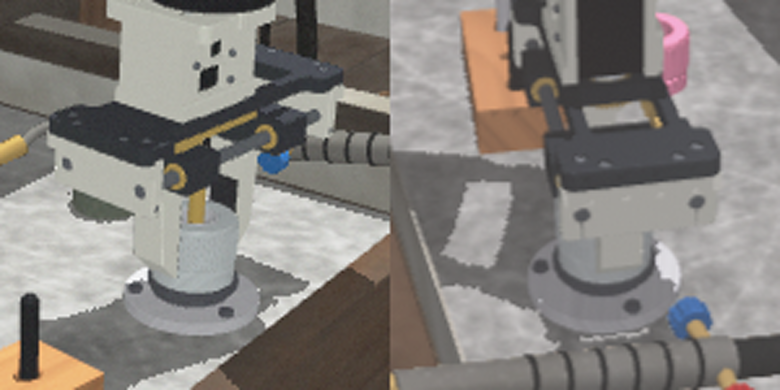

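```bash
python3 - <<'E'
from cell import ctrl
print(ctrl.job_done()); print(ctrl.state()['time'])
E
```

```text
the job is handed in; nothing more can be done
None
the job is handed in; nothing more can be done
```

I put the brass punch in the bore, domed end up, pushed the collar home, and handed the job in at about 13 s with the gripper still holding it down. The job hand-in reports no verdict, so these are my own last checks.

- **Punch:** after I let go of it, its top measured 85 mm up (86 mm expected at the floor), within about 1 mm of the holder's axis. The last picture shows it still standing in the collar.
- **Collar:** it dropped over the pins after about 45° of clockwise turn, and I turned it 2° more. I then pressed it down until it stopped 9 mm below its starting height, as expected. It is held with a 40 N grip setting and about 17–18 N of downward push.
- **Network estimates of the underside height:** they gave 19.8 mm from the scene camera and 22.4 mm from the side camera, against a seat at 20 mm. The side figure would be just over the 2 mm limit. I trusted the arm's travel and the hard stop instead, because the networks are only good to about 4 mm.
- **Spring ring:** I did not measure its travel directly; the force rose to about 8.6 N before the hard stop, which fits the spring's stated 7.7 N at home.
- **Bystanders:** I never touched the steel and black punches, the tin, the bottle or the pink look-alike. I did not re-measure their positions at the end.

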